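# Stand the painted plaque up to dry

## Robot

A 6-joint arm with a two-finger parallel gripper is mounted at the origin on the work surface. World frame = base frame: x ahead of the robot, y to its left, z up, the work surface at z = 0. Lengths are in mm, angles in rad, forces in N, time in s.
With the tool pointing down it reaches from about 350 to 875 mm from the base axis. Payload 4.2 kg.
Tool frame: the origin (TCP) lies midway between the tips of the shut fingers; the grasp point (between the pads) lies 19 mm behind it; z points along the fingers, y is the line along which they close (so a half turn about z gives the same grasp; the last joint's range is limited). The gripper opens to 85 mm and grips with 20 to 120 N. Pads are 22 mm wide; open, the fingers measure 114 mm over their backs; the gripper's body (76 mm by 85 mm) begins 54 mm behind the grasp point. The pads swing forward as they close: fully open they stand 13 mm farther back than shut.
Start: joints at [-0.974, 0.385, 0.008, 0, -1.194, -0.259], TCP at [207.147, -589.652, 231.312] pointing down, gripper open.
Joint ranges: [-3.14, 3.14], [-1.21, 2.06], [-1.07, 1.41], [-3.16, 2.05], [-2.99, -0.16], [-3.1, 3.1]. Speed limits (rad/s): [2.79, 2.79, 3.14, 3.14, 3.14, 3.14].

## Interface

Orientations are given as a unit quaternion [x, y, z, w].
In Python, from bench import arm gives the robot as it stands.
- The arm moves only by the tool send_rows, never from a script. Its argument "targets" is a list of rows, each an object of numbers: "gripper": the gripper command: -1 is fully open, 1 is shut, values between are in proportion; "x", "y", "z": the shift along the tool's x, y, z in cm; "ax", "ay", "az": the turn, a rotation vector about the tool's x, y, z in degrees. A call has 1 to 5 rows; each row shifts and turns the commanded pose from where the row before left it, along the tool's axes as they then stand; what a row does not reach is not made up. A row lasts 1/12 s, in which the tool goes at most 41.7 mm and 7.16 degrees, less where a joint would pass 70% of its speed; a pose out of reach is approached as far as the arm can. A call is refused whole if a number of a shift passes 4.17 or a number of a turn 7.16, either way. A call with a gripper value outside its range is refused whole. The fingers move at their own pace and stop on an object; the grip force is fixed at half the most. Time passes only in rows, so rows that do not move let the fingers close. It gives the time, the measured TCP pose, the force, the opening and the grip force at its end, in the units of the state.
- arm.read_state(): the state, without advancing time (a new reading comes with each control period).
- arm.get_image(name): name is "side" or "top" or "wrist"; returns (picture, depth): 400x640x3 uint8, red, green, blue; 400x640 float32, mm along the optical axis (not along the pixel's ray), 0 where there is no reading.
- arm.camera_model(name): a dict with "fx", "fy", "cx", "cy" (pixels), "cam_to_world" (4x4, takes a point from camera to world coordinates). Camera axes: x right, y down, z forward; pixel columns grow to the right and rows downward; lengths in mm; the calibration is good to about 2 mm. A picture is of the moment at which its call begins: read the wrist's pose just before it. camera_model takes no time and is no camera call; for the wrist camera it gives the pose at the moment of the call.
- arm.job_done(): hands the job in; it is judged then, once.
Trained networks look in the newest picture that a camera, given by its name, has taken for a name from the list of things; names that differ only in an ending like _2 or _b are one class to them, and where a whole thing is asked for, a point or a joint stands for the part that bears it (a point fixed in the world has none). Each returns a list of dicts, best first, with "score" (0 to 1); they miss things now and then, are a little off and sometimes report something else, mostly with a low value. They report only what shows in the picture. A call takes as long as a camera call.
- arm.boxes_of(camera, thing): "rect" ([left, top, width, height] in pixels, round what is visible of it).
The state is a dict: "clock": time; "joints": joint angles; "joint_vel": joint speeds; "joint_efforts": joint torques, N m; "position": TCP position; "ee_rot": TCP orientation; "contact_force": force on the tool from outside, world axes, zero at the start; "wrist_torque": the same for the moment, N m; "gripper_width": finger opening in mm; "grasp_force": force on a finger pad.
Only numpy, scipy, OpenCV 4.12 (cv2) and the standard library are available. Lean on these libraries where they do the work, as an engineer would, in place of code of your own. Each camera call takes 0.05 s, during which the arm holds its last target. There are 200 camera calls.

## Task

The magenta plaque with the flower is ready to dry: take it off its sloping rest and stand it upright on one of its short ends in the middle of the white drying board, then let go so that it stands by itself. Leave the green and the yellow plaque where they lie.

Things in the scene. Friction and masses are not known exactly. Their poses are not given: they have to be found in the camera images.
- magenta_centre (a point): Magenta wooden plaque with a cream flower, 0.08 to 0.17 kg, 110 mm long (x), 60 wide (y), 20 thick (z, picture face). Point: its exact centre. It starts face up on a fixed rest sloping 30 degrees: +x end lower, away from the robot, against a low lip; -x end raised, nearer the robot. The rest is 36 mm wide (the plaque overhangs 12 mm along each long side) and stops 23 mm short of the raised end.
- drying_board: The fixed drying board: a flat white board, 130 x 130 mm and 8 mm thick, with a thin blue square (80 mm) drawn round its middle. Origin: centre of its underside, z up; its top is 8 mm above. A plaque standing on a short end there has its centre 63 mm above the origin.
- green_centre (a point): The green plaque with a cream and brown tree, same size and on the same kind of rest, its raised end 85 mm above the table; to be left alone. The point is its centre.
- yellow_centre (a point): The yellow plaque with a cream and orange disc, same size and on the same kind of rest, its raised end 85 mm above the table; to be left alone. The point is its centre.

How it is judged (in metres and radians):
At the end, for the whole second after the job is handed in: The magenta plaque stands on a short end on the drying board, its long axis within 10 degrees of vertical, its centre within 30 mm of the board's centre seen from above and 56 to 70 mm above the board's underside; the green and yellow plaques are within 30 mm of where they began (horizontal distance between magenta_centre and drying_board below 0.03 m and angle between the x axis of magenta_centre and the z axis of drying_board, either way round below 0.175 rad and z of magenta_centre in the frame of drying_board between 0.056 and 0.07 m and distance of each of green_centre, yellow_centre from where it was at the start of the episode below 0.03 m); the robot touches nothing.
It fails at once if the green or the yellow plaque is moved by more than 30 mm (distance of any of green_centre, yellow_centre from where it was at the start of the episode above 0.03 m).
It also fails if it takes over 38 s, if anything falls off the work surface, if the arm or the gripper's body presses on something with over 40 N, if the wrist force passes 120 N, or if a joint passes its speed limit or range.

## Working session

There is one attempt and no reset: what is moved stays moved. The work goes in short steps, Python scripts to look and compute and a tool call to move; the robot and the scene stay as the last step left them, time stands still between calls to the robot, and variables do not carry over. Pictures are saved under pics/ and viewed, at most 10 in all, crops included, and the job is handed in when it is done.

Besides the shell and the picture viewer there is one more tool, called after ">>>" as a command line: name --argument value ..., lists and objects as JSON in quotes. send_rows: Moves the arm, as the interface text tells. Its arguments: {"type":"object","properties":{"targets":{"type":"array"}},"required":["targets"]}

```bash
mkdir -p pics; ls; cat > h.py <<'E'
import numpy as np, cv2
from bench import arm
from scipy.spatial.transform import Rotation as R
def look(cam,fn=None):
    m=arm.camera_model(cam); p,d=arm.get_image(cam)
    if fn: cv2.imwrite('pics/'+fn,cv2.cvtColor(p,cv2.COLOR_RGB2BGR))
    T=np.array(m['cam_to_world']); v,u=np.mgrid[:p.shape[0],:p.shape[1]]
    c=np.stack([(u-m['cx'])/m['fx']*d,(v-m['cy'])/m['fy']*d,d],-1)
    return p,d,c@T[:3,:3].T+T[:3,3]
E
python3 - <<'E'
from h import *
np.set_printoptions(precision=1,suppress=True)
for c in('top','side'):
    p,d,w=look(c,c+'1.png')
    print(c,np.array(arm.camera_model(c)['cam_to_world']))
    for t in('magenta_centre','drying_board','green_centre','yellow_centre'):
        for b in arm.boxes_of(c,t)[:2]:
            x,y,ww,hh=map(int,b['rect']); print(t,b, w[y+hh//2,x+ww//2])
print(arm.read_state())
E
```

```text
pics
top [[   0.    -1.     0.   525.6]
 [  -1.    -0.     0.    -2.7]
 [  -0.    -0.    -1.  1073.3]
 [   0.     0.     0.     1. ]]
drying_board {'rect': [173.1, 147.8, 55.8, 62.2], 'score': 0.67} [612.1 270.9  10.8]
green_centre {'rect': [255.3, 182.4, 33.4, 47.3], 'score': 0.81} [550.6 101.1  64.2]
yellow_centre {'rect': [416.5, 170.4, 45.6, 50.7], 'score': 0.7} [ 576.8 -263.1   61.6]
side [[ -0.7  -0.4   0.6 111. ]
 [ -0.7   0.4  -0.6 511.4]
 [ -0.   -0.8  -0.5 510.8]
 [  0.    0.    0.    1. ]]
magenta_centre {'rect': [307.2, 170.8, 48.2, 29.1], 'score': 0.85} [594.6 -63.7  66.6]
drying_board {'rect': [150.7, 250.6, 103.8, 72.7], 'score': 0.74} [603.  278.3   8.2]
green_centre {'rect': [263.8, 218.1, 59.3, 27.6], 'score': 0.59} [537.7 113.5  67.9]
yellow_centre {'rect': [361.5, 149.2, 46.4, 27.2], 'score': 0.57} [ 571.8 -234.9   60.5]
{'clock': 0.5, 'joints': array([-1. ,  0.4,  0. , -0. , -1.2, -0.3]), 'joint_vel': array([-0., -0., -0.,  0., -0., -0.]), 'joint_efforts': array([  0. , -39.2,  18.8,   4.2,  -0. ,   0. ]), 'position': array([ 207.1, -589.6,  231.3]), 'ee_rot': array([-0.2,  1. ,  0. , -0. ]), 'contact_force': array([-1. , -0.3, -0.2]), 'wrist_torque': array([ 0., -0., -0.]), 'grasp_force': 0.0, 'gripper_width': 85.24663088777247}
```

View pics/top1.png

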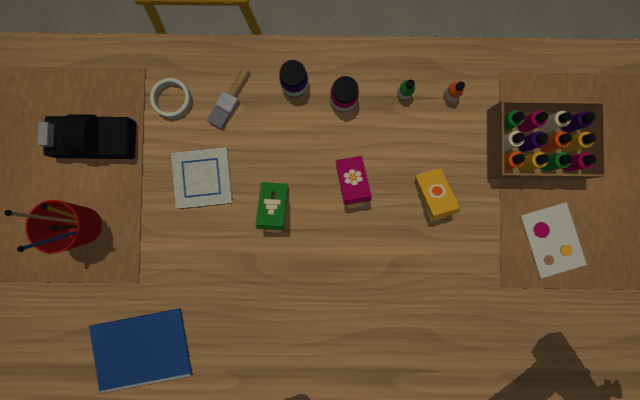

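View pics/side1.png

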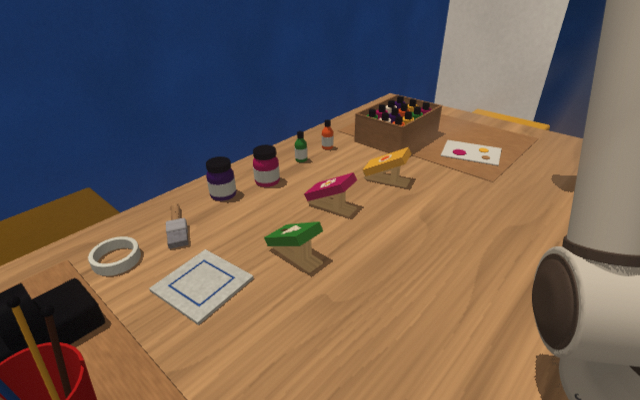

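```bash
python3 - <<'E'
from h import *
np.set_printoptions(precision=2,suppress=True)
for c in('top','side'):
    p,d,w=look(c)
    h=cv2.cvtColor(p,cv2.COLOR_RGB2HSV)
    m=((h[...,0]>140)&(h[...,0]<175)&(h[...,1]>90)&(w[...,2]>20)).astype(np.uint8)
    n,l,st,ce=cv2.connectedComponentsWithStats(m); k=1+st[1:,4].argmax()
    print(c,st[k],ce[k])
    hull=cv2.convexHull(np.argwhere(l==k)[:,::-1].astype(np.int32))
    mm=np.zeros(m.shape,np.uint8); cv2.fillPoly(mm,[hull],1)
    P=w[(mm>0)&(d>0)]
    # face plane
    c0=np.median(P,0); 
    for _ in range(8):
        Q=P if _==0 else P[abs((P-c0)@v[2])<4]
        c0=Q.mean(0); v=np.linalg.svd(Q-c0,full_matrices=0)[2]
    if v[2][2]<0:v[2]*=-1
    # mid-rect
    A=np.array([0,0,1])-v[2]*v[2][2]; A/=np.linalg.norm(A)
    print('n',v[2],'uphill',A,'tilt',np.degrees(np.arccos(v[2][2])),'c',c0,len(Q))
    B=np.cross(v[2],A)
    for ax in(A,B):
        s=(Q-c0)@ax; print(np.percentile(s,[1,99]))
    # board
    g=(h[...,1]<60)&(h[...,2]>150)&(abs(w[...,2]-8)<5)&(w[...,0]>480)&(w[...,0]<720)&(w[...,1]>150)&(w[...,1]<380)
    r=cv2.minAreaRect(w[g][:,:2].astype(np.float32)); print('board',r,w[g].mean(0))
E
```

```text
top [ 336  156   35   49 1027] [353.15 180.7 ]
n [0.49 0.08 0.87] uphill [-0.85 -0.14  0.5 ] tilt 29.907161764534553 c [611.76 -76.27  60.57] 1138
[-56.33  52.33]
[-29.39  29.54]
board ((0.0, 0.0), (0.0, 0.0), 0.0) [nan nan nan]
side [305 173  51  27 615] [330.76 186.89]
n [0.43 0.2  0.88] uphill [-0.79 -0.37  0.48] tilt 28.65749478225837 c [604.72 -67.57  59.58] 381
[-58.97  52.16]
[-30.51  38.37]
board ((612.6982421875, 271.29827880859375), (130.2208251953125, 128.8160400390625), 7.203418731689453) [608.71 275.33   7.75]<stdin>:26: RuntimeWarning: Mean of empty slice.
  ret = um.true_divide(
```

The top view shows magenta at about (353,181), raised end down-image towards the robot, between green (272,205) and yellow (437,193); the board is at (201,178). The side view agrees. I'll grip across the 60 mm width near the raised end, with the tool along the plaque's long axis, and then pitch the tool to vertical.

```bash
cat >> h.py <<'E'
from scipy.linalg import expm,logm
def pose():
    s=arm.read_state(); T=np.eye(4); T[:3,:3]=R.from_quat(s['ee_rot']).as_matrix(); T[:3,3]=s['position']; return T
def tool(z,y,p):
    z=np.array(z,float); z/=np.linalg.norm(z); y=np.array(y,float); y-=z*(y@z); y/=np.linalg.norm(y)
    T=np.eye(4); T[:3,:3]=np.stack([np.cross(y,z),y,z],1); T[:3,3]=p; return T
def plan(T,G,n):
    """one row, repeated n times; approximates the screw T->G"""
    L=np.real(logm(np.linalg.inv(T)@G))/n
    r=np.round(np.r_[expm(L)[:3,3]/10,np.degrees([L[2,1],L[0,2],L[1,0]])],2)
    S=np.eye(4); S[:3,:3]=R.from_rotvec(np.radians(r[3:])).as_matrix(); S[:3,3]=r[:3]*10
    print(n,'rows',dict(zip(('x','y','z','ax','ay','az'),r.tolist())))
    P=T.copy()
    for i in range(n):
        P=P@S
        if i%max(1,n//5)==0: print('  ',P[:3,3].round())
    print('  end',P[:3,3].round(1),'z',P[:3,2].round(3),'y',P[:3,1].round(3)); return P
PX=np.array([.853,.14,-.5]); PX/=np.linalg.norm(PX); PY=np.array([-.162,.987,0]); PC=np.array([608.6,-76.8,50.9])
E
python3 - <<'E'
from h import *
T=pose()
plan(T,tool(PX,PY,PC-PX*125),20)
M=tool([.35,0,-.94],[-.3,.95,0],[400,-280,220])
P=plan(T,M,10); plan(P,tool(PX,PY,PC-PX*125),10)
E
```

```text
20 rows {'x': -1.61, 'y': 2.05, 'z': 1.54, 'ax': 0.26, 'ay': -2.99, 'az': 0.46}
   [ 216. -565.  216.]
   [ 258. -465.  163.]
   [ 314. -365.  124.]
   [ 378. -264.  104.]
   [ 448. -166.  102.]
  end [502.1 -93.6 113.3] z [ 0.854  0.14  -0.501] y [-0.161  0.987  0.002]
10 rows {'x': -2.76, 'y': 2.36, 'z': 0.43, 'ax': 0.63, 'ay': -1.94, 'az': 0.28}
   [ 225. -558.  227.]
   [ 263. -496.  220.]
   [ 301. -433.  217.]
   [ 340. -372.  216.]
   [ 380. -310.  218.]
  end [ 399.5 -279.6  219.9] z [ 0.349 -0.    -0.937] y [-0.267  0.959 -0.099]
10 rows {'x': -0.52, 'y': 1.67, 'z': 1.65, 'ax': -0.04, 'ay': -4.0, 'az': 0.86}
   [ 406. -262.  205.]
   [ 421. -226.  176.]
   [ 440. -189.  152.]
   [ 463. -152.  133.]
   [ 488. -113.  119.]
  end [501.6 -94.2 113.6] z [ 0.855  0.14  -0.5  ] y [-0.162  0.987 -0.   ]
```

>>> send_rows --targets '[{"gripper":-1,"x":-2.76,"y":2.36,"z":0.43,"ax":0.63,"ay":-1.94,"az":0.28},{"gripper":-1,"x":-2.76,"y":2.36,"z":0.43,"ax":0.63,"ay":-1.94,"az":0.28},{"gripper":-1,"x":-2.76,"y":2.36,"z":0.43,"ax":0.63,"ay":-1.94,"az":0.28},{"gripper":-1,"x":-2.76,"y":2.36,"z":0.43,"ax":0.63,"ay":-1.94,"az":0.28},{"gripper":-1,"x":-2.76,"y":2.36,"z":0.43,"ax":0.63,"ay":-1.94,"az":0.28}]'

```text
clock: 1.02
position: [301.4, -432.1, 216.6]
ee_rot: [-0.155, 0.984, -0.013, 0.089]
contact_force: [0.9, -0.7, -0.1]
gripper_width: 85.7
grasp_force: 0.0
```

>>> send_rows --targets '[{"gripper":-1,"x":-2.76,"y":2.36,"z":0.43,"ax":0.63,"ay":-1.94,"az":0.28},{"gripper":-1,"x":-2.76,"y":2.36,"z":0.43,"ax":0.63,"ay":-1.94,"az":0.28},{"gripper":-1,"x":-2.76,"y":2.36,"z":0.43,"ax":0.63,"ay":-1.94,"az":0.28},{"gripper":-1,"x":-2.76,"y":2.36,"z":0.43,"ax":0.63,"ay":-1.94,"az":0.28},{"gripper":-1,"x":-2.76,"y":2.36,"z":0.43,"ax":0.63,"ay":-1.94,"az":0.28}]'

```text
clock: 1.43
position: [400.2, -278.2, 220.5]
ee_rot: [-0.141, 0.974, -0.026, 0.177]
contact_force: [1.3, 0.2, -0.1]
gripper_width: 85.2
grasp_force: 0.0
```

Tracking is good, so on to the pregrasp.

>>> send_rows --targets '[{"gripper":-1,"x":-0.52,"y":1.67,"z":1.65,"ax":-0.04,"ay":-4.0,"az":0.86},{"gripper":-1,"x":-0.52,"y":1.67,"z":1.65,"ax":-0.04,"ay":-4.0,"az":0.86},{"gripper":-1,"x":-0.52,"y":1.67,"z":1.65,"ax":-0.04,"ay":-4.0,"az":0.86},{"gripper":-1,"x":-0.52,"y":1.67,"z":1.65,"ax":-0.04,"ay":-4.0,"az":0.86},{"gripper":-1,"x":-0.52,"y":1.67,"z":1.65,"ax":-0.04,"ay":-4.0,"az":0.86}]'

```text
clock: 1.85
position: [439.4, -188.3, 152.7]
ee_rot: [-0.109, 0.933, 0.007, 0.342]
contact_force: [-0.9, -0.1, -0.8]
gripper_width: 85.4
grasp_force: 0.0
```

>>> send_rows --targets '[{"gripper":-1,"x":-0.52,"y":1.67,"z":1.65,"ax":-0.04,"ay":-4.0,"az":0.86},{"gripper":-1,"x":-0.52,"y":1.67,"z":1.65,"ax":-0.04,"ay":-4.0,"az":0.86},{"gripper":-1,"x":-0.52,"y":1.67,"z":1.65,"ax":-0.04,"ay":-4.0,"az":0.86},{"gripper":-1,"x":-0.52,"y":1.67,"z":1.65,"ax":-0.04,"ay":-4.0,"az":0.86},{"gripper":-1,"x":-0.52,"y":1.67,"z":1.65,"ax":-0.04,"ay":-4.0,"az":0.86}]'

```text
clock: 2.27
position: [480.0, -114.5, 117.2]
ee_rot: [-0.083, 0.885, 0.039, 0.456]
contact_force: [-1.0, 1.2, -1.5]
gripper_width: 85.5
grasp_force: 0.0
```

```bash
python3 - <<'E'
from h import *
np.set_printoptions(precision=2,suppress=True)
p,d,w=look('wrist','w1.png')
T=pose(); print(T); print(arm.boxes_of('wrist','magenta_centre')[:2])
h=cv2.cvtColor(p,cv2.COLOR_RGB2HSV)
m=((h[...,0]>140)&(h[...,0]<175)&(h[...,1]>90)&(d>0)&(w[...,2]>20)).astype(np.uint8)
n,l,st,ce=cv2.connectedComponentsWithStats(m); k=1+st[1:,4].argmax(); print(st[k])
P=w[l==k]; q=(P-PC)@np.stack([PX,PY,np.cross(PX,PY)],1)
print('plaque frame ranges',np.percentile(q,[1,50,99],axis=0))
top=q[q[:,2]>5]; print(len(top),np.polyfit(top[:,0],top[:,2],1))
print(cv2.minAreaRect(top[:,:2].astype(np.float32)))
end=q[abs(q[:,2])<6]; print(len(end),np.percentile(end,[1,50,99],axis=0))
E
```

```text
[[  -0.57   -0.18    0.8   478.85]
 [  -0.1     0.98    0.15 -112.33]
 [  -0.81    0.     -0.58  114.13]
 [   0.      0.      0.      1.  ]]
[{'rect': [299.4, 189.7, 85.6, 49.9], 'score': 0.56}]
[ 299  189   85   48 2959]
plaque frame ranges [[-54.65 -29.32 -11.86]
 [-52.83  -1.84  -5.13]
 [ 26.12  28.26   7.46]]
302 [ 0.25 19.51]
((-52.874122619628906, -0.5883083343505859), (58.708473205566406, 4.3112993240356445), 89.84581756591797)
1389 [[-54.74 -29.39  -5.91]
 [-53.15  -0.38  -0.04]
 [-51.6   28.74   5.89]]
```

View pics/w1.png

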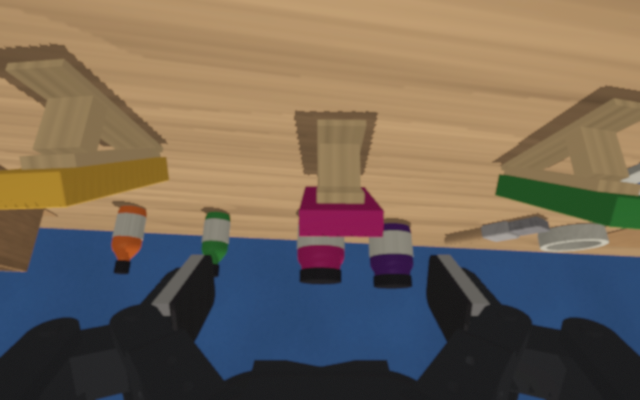

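The wrist view, looking up from beneath, shows the magenta end at (341,212), between the fingers at x≈190 and x≈450. The estimate holds to about 2 mm. The tool stopped a little short, so I'll correct that and go in.

```bash
cat >> h.py <<'E'
PC=PC+2*PX-2*np.cross(PX,PY)
E
python3 - <<'E'
from h import *
P=plan(pose(),tool(PX,PY,PC-PX*110),5); plan(P,tool(PX,PY,PC-PX*11),5)
E
```

```text
5 rows {'x': -0.28, 'y': 0.3, 'z': 0.8, 'ax': 0.18, 'ay': -1.18, 'az': 0.1}
   [ 485. -110.  111.]
   [ 492. -105.  109.]
   [ 500. -101.  107.]
   [507. -97. 105.]
   [515. -92. 103.]
  end [515.1 -92.2 103.2] z [ 0.854  0.14  -0.501] y [-0.162  0.987  0.   ]
5 rows {'x': -0.0, 'y': 0.0, 'z': 1.98, 'ax': -0.0, 'ay': -0.0, 'az': -0.0}
   [532. -89.  93.]
   [549. -87.  83.]
   [566. -84.  73.]
   [583. -81.  64.]
   [600. -78.  54.]
  end [599.7 -78.4  53.6] z [ 0.854  0.14  -0.501] y [-0.162  0.987  0.   ]
```

>>> send_rows --targets '[{"gripper":-1,"x":-0.28,"y":0.3,"z":0.8,"ax":0.18,"ay":-1.18,"az":0.1},{"gripper":-1,"x":-0.28,"y":0.3,"z":0.8,"ax":0.18,"ay":-1.18,"az":0.1},{"gripper":-1,"x":-0.28,"y":0.3,"z":0.8,"ax":0.18,"ay":-1.18,"az":0.1},{"gripper":-1,"x":-0.28,"y":0.3,"z":0.8,"ax":0.18,"ay":-1.18,"az":0.1},{"gripper":-1,"x":-0.28,"y":0.3,"z":0.8,"ax":0.18,"ay":-1.18,"az":0.1}]'

```text
clock: 2.78
position: [516.7, -92.4, 106.0]
ee_rot: [-0.074, 0.862, 0.039, 0.5]
contact_force: [-0.4, 0.1, -0.7]
gripper_width: 85.5
grasp_force: 0.0
```

>>> send_rows --targets '[{"gripper":-1,"z":1.0},{"gripper":-1,"z":1.0},{"gripper":-1}]'

```text
$.targets[0]: bad value
```

```bash
python3 - <<'E'
from h import *
P=plan(pose(),tool(PX,PY,PC-PX*11),8)
E
```

```text
8 rows {'x': 0.04, 'y': 0.01, 'z': 1.24, 'ax': 0.01, 'ay': 0.03, 'az': 0.06}
   [527. -91. 100.]
   [538. -89.  93.]
   [548. -87.  86.]
   [558. -85.  80.]
   [569. -83.  73.]
   [579. -82.  67.]
   [589. -80.  60.]
   [600. -78.  54.]
  end [599.8 -78.   53.8] z [ 0.854  0.14  -0.501] y [-0.161  0.987 -0.   ]
```

Every row needs all of its fields.

>>> send_rows --targets '[{"gripper":-1,"x":0.04,"y":0.01,"z":1.24,"ax":0,"ay":0.03,"az":0.06},{"gripper":-1,"x":0.04,"y":0.01,"z":1.24,"ax":0,"ay":0.03,"az":0.06},{"gripper":-1,"x":0.04,"y":0.01,"z":1.24,"ax":0,"ay":0.03,"az":0.06},{"gripper":-1,"x":0.04,"y":0.01,"z":1.24,"ax":0,"ay":0.03,"az":0.06}]'

```text
clock: 3.12
position: [558.4, -85.0, 79.6]
ee_rot: [-0.072, 0.863, 0.04, 0.498]
contact_force: [0.1, 0.4, -0.3]
gripper_width: 85.4
grasp_force: 0.0
```

>>> send_rows --targets '[{"gripper":-1,"x":0.04,"y":0.01,"z":1.24,"ax":0,"ay":0.03,"az":0.06},{"gripper":-1,"x":0.04,"y":0.01,"z":1.24,"ax":0,"ay":0.03,"az":0.06},{"gripper":-1,"x":0.04,"y":0.01,"z":1.24,"ax":0,"ay":0.03,"az":0.06},{"gripper":-1,"x":0.04,"y":0.01,"z":1.24,"ax":0,"ay":0.03,"az":0.06},{"gripper":-1,"x":0,"y":0,"z":0,"ax":0,"ay":0,"az":0}]'

```text
clock: 3.53
position: [601.0, -77.5, 52.2]
ee_rot: [-0.07, 0.864, 0.042, 0.497]
contact_force: [-0.0, -0.6, 0.2]
gripper_width: 85.2
grasp_force: 0.0
```

```bash
python3 - <<'E'
from h import *
np.set_printoptions(precision=2,suppress=True)
T=pose(); Q=np.linalg.inv(T)@np.r_[PC,1]; print('centre in tool',Q, arm.read_state()['contact_force'])
p,d,w=look('side'); cv2.imwrite('pics/s2.png',cv2.resize(cv2.cvtColor(p,cv2.COLOR_RGB2BGR)[100:260,230:470],(720,480)))
E
```

```text
centre in tool [-0.68 -0.57  9.3   1.  ] [-0.01 -0.59  0.16]
```

View pics/s2.png

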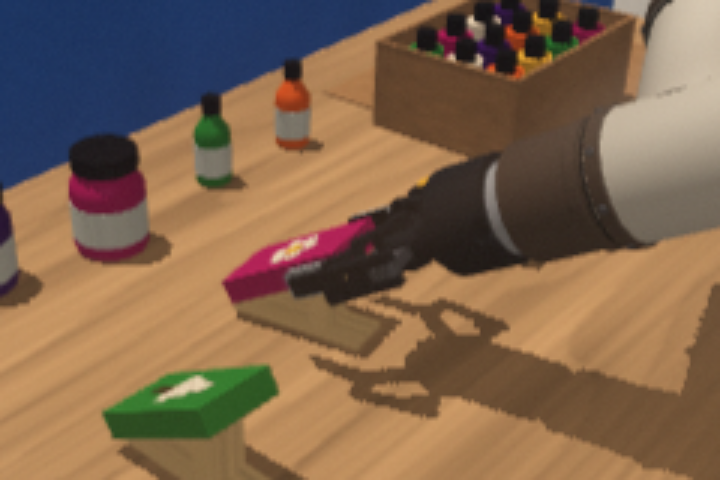

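The crop shows the near finger running along the plaque's long side at (340,280), with nothing touching. Closing the gripper.

>>> send_rows --targets '[{"gripper":1,"x":0,"y":0,"z":0,"ax":0,"ay":0,"az":0},{"gripper":1,"x":0,"y":0,"z":0,"ax":0,"ay":0,"az":0},{"gripper":1,"x":0,"y":0,"z":0,"ax":0,"ay":0,"az":0},{"gripper":1,"x":0,"y":0,"z":0,"ax":0,"ay":0,"az":0},{"gripper":1,"x":0,"y":0,"z":0,"ax":0,"ay":0,"az":0}]'

```text
clock: 4.0
position: [598.8, -77.7, 53.6]
ee_rot: [-0.07, 0.864, 0.041, 0.498]
contact_force: [-3.7, 0.2, 3.3]
gripper_width: 59.1
grasp_force: 64.0
```

>>> send_rows --targets '[{"gripper":1,"x":0,"y":0,"z":0,"ax":0,"ay":0,"az":0},{"gripper":1,"x":0,"y":0,"z":0,"ax":0,"ay":0,"az":0},{"gripper":1,"x":0,"y":0,"z":0,"ax":0,"ay":0,"az":0}]'

```text
clock: 4.25
position: [598.8, -77.7, 53.6]
ee_rot: [-0.07, 0.864, 0.041, 0.498]
contact_force: [-6.3, -1.6, 3.6]
gripper_width: 59.2
grasp_force: 64.2
```

```bash
python3 - <<'E'
from h import *
T=pose(); print('tool z',T[:3,2])
A=T.copy(); A[:3,3]+=np.cross(PX,PY)*50+np.array([0,0,60])
P=plan(T,A,5)
c,s=np.array([612.7,271.3]),0
for yaw in(-.162,):
    G=tool([0,0,-1],[yaw,.987,0],[520,80,260])
    P=plan(P,G,12)
    for ang in (0.126,): # board yaw 7.2deg
        plan(P,tool([0,0,-1],[-.126,.992,0],[612.7,271.3,140]),8)
E
```

```text
tool z [ 0.85366723  0.14055529 -0.50149424]
5 rows {'x': -2.04, 'y': 0.0, 'z': -0.6, 'ax': -0.0, 'ay': -0.0, 'az': 0.0}
   [604. -77.  74.]
   [609. -76.  95.]
   [614. -75. 116.]
   [619. -75. 136.]
   [624. -74. 157.]
  end [623.7 -73.8 156.9] z [ 0.854  0.141 -0.501] y [-0.162  0.987  0.002]
12 rows {'x': 0.09, 'y': 1.41, 'z': -1.12, 'ax': 0.01, 'ay': 4.99, 'az': -0.01}
   [611. -62. 162.]
   [588. -37. 174.]
   [568. -12. 189.]
   [550.  14. 207.]
   [535.  40. 227.]
   [524.  67. 249.]
  end [519.8  80.6 259.8] z [ 0.001 -0.001 -1.   ] y [-0.162  0.987 -0.001]
8 rows {'x': -1.5, 'y': 2.19, 'z': 1.5, 'ax': -0.01, 'ay': 0.0, 'az': 0.26}
   [531. 105. 245.]
   [542. 129. 230.]
   [554. 153. 215.]
   [565. 176. 200.]
   [577. 200. 185.]
   [589. 224. 170.]
   [601. 248. 155.]
   [613. 271. 140.]
  end [612.8 271.4 139.7] z [ 0.  0. -1.] y [-0.126  0.992  0.   ]
```

Firm grip: 59 mm opening, 64 N. Lifting.

>>> send_rows --targets '[{"gripper":1,"x":-0.8,"y":0,"z":-0.2,"ax":0,"ay":0,"az":0},{"gripper":1,"x":-1.6,"y":0,"z":-0.5,"ax":0,"ay":0,"az":0},{"gripper":1,"x":-2.5,"y":0,"z":-0.7,"ax":0,"ay":0,"az":0},{"gripper":1,"x":-2.8,"y":0,"z":-0.8,"ax":0,"ay":0,"az":0},{"gripper":1,"x":-2.5,"y":0,"z":-0.8,"ax":0,"ay":0,"az":0}]'

```text
clock: 4.67
position: [624.9, -74.8, 158.0]
ee_rot: [-0.068, 0.864, 0.041, 0.498]
contact_force: [-0.0, 0.7, -2.2]
gripper_width: 59.4
grasp_force: 64.4
```

>>> send_rows --targets '[{"gripper":1,"x":0.09,"y":1.41,"z":-1.12,"ax":0,"ay":5,"az":0},{"gripper":1,"x":0.09,"y":1.41,"z":-1.12,"ax":0,"ay":5,"az":0},{"gripper":1,"x":0.09,"y":1.41,"z":-1.12,"ax":0,"ay":5,"az":0},{"gripper":1,"x":0.09,"y":1.41,"z":-1.12,"ax":0,"ay":5,"az":0}]'

```text
clock: 5.0
position: [584.8, -48.1, 142.2]
ee_rot: [-0.076, 0.906, 0.052, 0.413]
contact_force: [-2.1, -1.0, -1.9]
gripper_width: 59.5
grasp_force: 64.4
```

>>> send_rows --targets '[{"gripper":1,"x":0.09,"y":1.41,"z":-1.12,"ax":0,"ay":5,"az":0},{"gripper":1,"x":0.09,"y":1.41,"z":-1.12,"ax":0,"ay":5,"az":0},{"gripper":1,"x":0.09,"y":1.41,"z":-1.12,"ax":0,"ay":5,"az":0},{"gripper":1,"x":0.09,"y":1.41,"z":-1.12,"ax":0,"ay":5,"az":0}]'

```text
clock: 5.33
position: [553.1, -44.6, 138.8]
ee_rot: [-0.08, 0.936, 0.059, 0.339]
contact_force: [-0.9, -0.8, -1.2]
gripper_width: 59.7
grasp_force: 64.4
```

>>> send_rows --targets '[{"gripper":1,"x":0.09,"y":1.41,"z":-1.12,"ax":0,"ay":5,"az":0},{"gripper":1,"x":0.09,"y":1.41,"z":-1.12,"ax":0,"ay":5,"az":0},{"gripper":1,"x":0.09,"y":1.41,"z":-1.12,"ax":0,"ay":5,"az":0},{"gripper":1,"x":0.09,"y":1.41,"z":-1.12,"ax":0,"ay":5,"az":0}]'

```text
clock: 5.67
position: [521.5, -16.6, 160.6]
ee_rot: [-0.087, 0.97, 0.052, 0.22]
contact_force: [1.1, 1.1, -1.9]
gripper_width: 59.2
grasp_force: 64.5
```

```bash
python3 - <<'E'
from h import *
np.set_printoptions(precision=2,suppress=True)
T=pose(); print(T[:3,2])
plan(T,tool([0,0,-1],[-.126,.992,0],[612.7,271.3,145]),10)
p,d,w=look('side','s3.png'); look('wrist','w3.png')
E
```

```text
[ 0.42  0.14 -0.9 ]
10 rows {'x': -1.27, 'y': 2.69, 'z': 0.59, 'ax': 0.44, 'ay': 2.57, 'az': 0.3}
   [530.  12. 163.]
   [548.  70. 164.]
   [566. 128. 162.]
   [585. 186. 158.]
   [604. 243. 150.]
  end [613.  271.3 144.8] z [ 0. -0. -1.] y [-0.13  0.99 -0.  ]
```

View pics/s3.png

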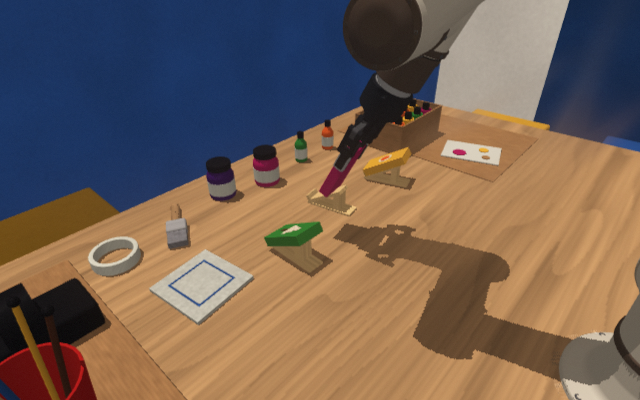

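The plaque is held in line with the fingers, its tip near (325,192). Speed limits cut the turn short, so I'll go up more slowly and finish it.

```bash
python3 - <<'E'
from h import *
P=plan(pose(),tool([0,0,-1],[-.14,.99,0],[520,-10,260]),10)
print(arm.read_state()['joints'].round(2))
E
```

```text
10 rows {'x': -0.19, 'y': 0.09, 'z': -0.94, 'ax': 0.43, 'ay': 2.65, 'az': 0.25}
   [524. -15. 175.]
   [520. -15. 193.]
   [518. -14. 213.]
   [518. -13. 232.]
   [519. -11. 251.]
  end [520.2 -10.1 260.4] z [ 0.001  0.    -1.   ] y [-0.14  0.99  0.  ]
[ 0.26  0.11 -0.62 -0.07 -0.37 -1.59]
```

>>> send_rows --targets '[{"gripper":1,"x":-0.19,"y":0.09,"z":-0.94,"ax":0.43,"ay":2.65,"az":0.25},{"gripper":1,"x":-0.19,"y":0.09,"z":-0.94,"ax":0.43,"ay":2.65,"az":0.25},{"gripper":1,"x":-0.19,"y":0.09,"z":-0.94,"ax":0.43,"ay":2.65,"az":0.25},{"gripper":1,"x":-0.19,"y":0.09,"z":-0.94,"ax":0.43,"ay":2.65,"az":0.25},{"gripper":1,"x":-0.19,"y":0.09,"z":-0.94,"ax":0.43,"ay":2.65,"az":0.25}]'

```text
clock: 6.18
position: [515.8, -15.6, 209.6]
ee_rot: [-0.078, 0.99, 0.028, 0.111]
contact_force: [0.7, 0.5, -1.2]
gripper_width: 59.3
grasp_force: 64.7
```

>>> send_rows --targets '[{"gripper":1,"x":-0.19,"y":0.09,"z":-0.94,"ax":0.43,"ay":2.65,"az":0.25},{"gripper":1,"x":-0.19,"y":0.09,"z":-0.94,"ax":0.43,"ay":2.65,"az":0.25},{"gripper":1,"x":-0.19,"y":0.09,"z":-0.94,"ax":0.43,"ay":2.65,"az":0.25},{"gripper":1,"x":-0.19,"y":0.09,"z":-0.94,"ax":0.43,"ay":2.65,"az":0.25},{"gripper":1,"x":-0.19,"y":0.09,"z":-0.94,"ax":0.43,"ay":2.65,"az":0.25}]'

```text
clock: 6.6
position: [518.7, -11.5, 257.2]
ee_rot: [-0.068, 0.998, 0.002, -0.003]
contact_force: [-0.5, -0.1, 0.0]
gripper_width: 59.2
grasp_force: 64.7
```

```bash
python3 - <<'E'
from h import *
T=pose();print(arm.read_state()['joints'].round(2),T.round(2))
P=plan(T,tool([0,0,-1],[-.126,.992,0],[520,100,260]),5)
P=plan(P,tool([0,0,-1],[-.126,.992,0],[612.7,271.3,140]),10)
E
```

```text
[ 0.29  0.19 -0.2  -0.   -1.19 -1.72] [[-9.9000e-01 -1.4000e-01 -1.0000e-02  5.1874e+02]
 [-1.4000e-01  9.9000e-01  0.0000e+00 -1.1460e+01]
 [ 1.0000e-02  0.0000e+00 -1.0000e+00  2.5725e+02]
 [ 0.0000e+00  0.0000e+00  0.0000e+00  1.0000e+00]]
5 rows {'x': -0.32, 'y': 2.21, 'z': -0.05, 'ax': 0.04, 'ay': -0.07, 'az': 0.11}
   [519.  11. 258.]
   [519.  33. 258.]
   [519.  56. 259.]
   [520.  78. 259.]
   [520. 100. 260.]
  end [520.  100.2 260. ] z [ 0.  0. -1.] y [-0.126  0.992  0.   ]
10 rows {'x': -1.13, 'y': 1.58, 'z': 1.2, 'ax': 0.0, 'ay': 0.0, 'az': 0.0}
   [529. 117. 248.]
   [548. 151. 224.]
   [566. 186. 200.]
   [585. 220. 176.]
   [603. 254. 152.]
  end [612.3 271.2 140. ] z [ 0.  0. -1.] y [-0.126  0.992  0.   ]
```

>>> send_rows --targets '[{"gripper":1,"x":-0.32,"y":2.21,"z":-0.05,"ax":0.04,"ay":-0.07,"az":0.11},{"gripper":1,"x":-0.32,"y":2.21,"z":-0.05,"ax":0.04,"ay":-0.07,"az":0.11},{"gripper":1,"x":-0.32,"y":2.21,"z":-0.05,"ax":0.04,"ay":-0.07,"az":0.11},{"gripper":1,"x":-0.32,"y":2.21,"z":-0.05,"ax":0.04,"ay":-0.07,"az":0.11},{"gripper":1,"x":-0.32,"y":2.21,"z":-0.05,"ax":0.04,"ay":-0.07,"az":0.11}]'

```text
clock: 7.02
position: [519.9, 101.1, 258.9]
ee_rot: [-0.063, 0.998, 0.0, 0.001]
contact_force: [-0.2, -0.1, -1.0]
gripper_width: 59.1
grasp_force: 64.9
```

>>> send_rows --targets '[{"gripper":1,"x":-1.13,"y":1.58,"z":1.2,"ax":0,"ay":0,"az":0},{"gripper":1,"x":-1.13,"y":1.58,"z":1.2,"ax":0,"ay":0,"az":0},{"gripper":1,"x":-1.13,"y":1.58,"z":1.2,"ax":0,"ay":0,"az":0},{"gripper":1,"x":-1.13,"y":1.58,"z":1.2,"ax":0,"ay":0,"az":0},{"gripper":1,"x":-1.13,"y":1.58,"z":1.2,"ax":0,"ay":0,"az":0}]'

```text
clock: 7.43
position: [566.5, 186.2, 198.2]
ee_rot: [-0.063, 0.998, 0.0, 0.001]
contact_force: [0.6, 0.0, -1.2]
gripper_width: 59.5
grasp_force: 64.9
```

>>> send_rows --targets '[{"gripper":1,"x":-1.13,"y":1.58,"z":1.2,"ax":0,"ay":0,"az":0},{"gripper":1,"x":-1.13,"y":1.58,"z":1.2,"ax":0,"ay":0,"az":0},{"gripper":1,"x":-1.13,"y":1.58,"z":1.2,"ax":0,"ay":0,"az":0},{"gripper":1,"x":-1.13,"y":1.58,"z":1.2,"ax":0,"ay":0,"az":0},{"gripper":1,"x":-1.13,"y":1.58,"z":1.2,"ax":0,"ay":0,"az":0}]'

```text
clock: 7.85
position: [612.7, 271.3, 137.8]
ee_rot: [-0.063, 0.998, -0.0, 0.0]
contact_force: [-0.2, 0.9, -0.2]
gripper_width: 59.8
grasp_force: 64.9
```

>>> send_rows --targets '[{"gripper":1,"x":0,"y":0,"z":0,"ax":0,"ay":0,"az":0},{"gripper":1,"x":0,"y":0,"z":0,"ax":0,"ay":0,"az":0}]'

```text
clock: 8.02
position: [612.1, 270.7, 137.2]
ee_rot: [-0.063, 0.998, -0.001, -0.001]
contact_force: [0.5, -0.2, -0.9]
gripper_width: 59.3
grasp_force: 65.0
```

```bash
cat > m.py <<'E'
from h import *
np.set_printoptions(precision=3,suppress=True)
import sys
T=pose(); print('tcp',T[:3,3],'z',T[:3,2],'y',T[:3,1])
p,d,w=look('side',sys.argv[1])
h=cv2.cvtColor(p,cv2.COLOR_RGB2HSV)
m=((h[...,0]>140)&(h[...,0]<175)&(h[...,1]>90)&(d>0)&(abs(w[...,0]-612)<90)&(abs(w[...,1]-271)<90)).astype(np.uint8)
n,l,st,ce=cv2.connectedComponentsWithStats(m); k=1+st[1:,4].argmax(); print(st[k])
P=w[l==k]; print('n',len(P),'z range',np.percentile(P[:,2],[1,99]))
# PCA-free: fit lines of the two visible side faces: mean of the edge-free centroid per height
f=np.array([0,0,0.])
q=(P-T[:3,3])@T[:3,:3]; print('tool-frame pct',np.percentile(q,[1,25,50,75,99],axis=0))
# plane of each visible face
for i,s in((0,1),(1,-1),(0,-1),(1,1)):
    e=np.percentile(s*q[:,i],97); sel=abs(s*q[:,i]-e)<4
    if sel.sum()>80:
        Q=q[sel]; a=np.polyfit(Q[:,2],Q[:,i],1); print('axis',i,'side',s,sel.sum(),'slope deg',np.degrees(np.arctan(a[0])))
g=(h[...,1]<60)&(h[...,2]>110)&(abs(w[...,2]-8)<5)&(abs(w[...,0]-612)<110)&(abs(w[...,1]-271)<110)
print('board',cv2.minAreaRect(w[g][:,:2].astype(np.float32)),w[g][:,2].mean())
E
python3 m.py s4.png
```

```text
tcp [612.093 270.702 137.246] z [-0.001 -0.003 -1.   ] y [-0.127  0.992 -0.002]
[ 170  192   42   75 2143]
n 2143 z range [ 72.24  180.413]
tool-frame pct [[ -8.07  -28.433 -43.166]
 [  7.588 -11.896 -24.249]
 [  8.402   4.447   6.438]
 [  9.071  19.983  35.362]
 [ 10.657  30.341  65.016]]
axis 0 side 1 1800 slope deg -0.2067566064424392
axis 1 side -1 182 slope deg 0.7348956589562875
axis 0 side -1 147 slope deg -0.532811644861279
axis 1 side 1 331 slope deg 0.42303241818093895
board ((612.2849731445312, 271.0777282714844), (130.08602905273438, 129.01039123535156), 6.507327556610107) 7.692548622416499
```

View pics/s4.png

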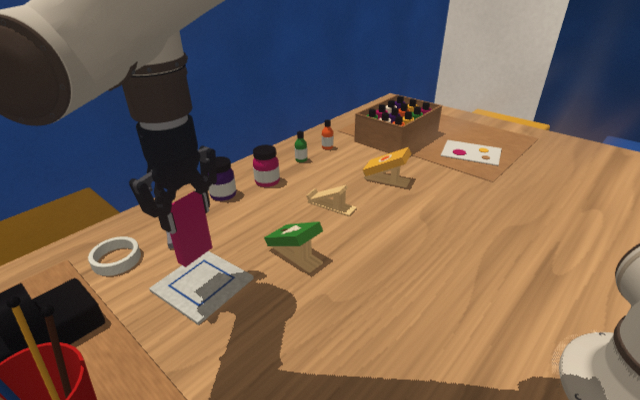

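The plaque hangs vertical to within about 0.5°, above the board's middle (bottom edge near (195,262)). The bottom is about 64 mm above the board, so I'll lower it and feel for contact.

>>> send_rows --targets '[{"gripper":1,"x":0,"y":0,"z":1.4,"ax":0,"ay":0,"az":0},{"gripper":1,"x":0,"y":0,"z":1.5,"ax":0,"ay":0,"az":0},{"gripper":1,"x":0,"y":0,"z":1.5,"ax":0,"ay":0,"az":0},{"gripper":1,"x":0,"y":0,"z":1.2,"ax":0,"ay":0,"az":0},{"gripper":1,"x":0,"y":0,"z":0,"ax":0,"ay":0,"az":0}]'

```text
clock: 8.48
position: [611.3, 268.9, 81.7]
ee_rot: [-0.063, 0.998, -0.002, -0.001]
contact_force: [-0.2, -0.3, -1.9]
gripper_width: 59.6
grasp_force: 65.0
```

>>> send_rows --targets '[{"gripper":1,"x":0,"y":0,"z":0.1,"ax":0,"ay":0,"az":0},{"gripper":1,"x":0,"y":0,"z":0.1,"ax":0,"ay":0,"az":0},{"gripper":1,"x":0,"y":0,"z":0.1,"ax":0,"ay":0,"az":0},{"gripper":1,"x":0,"y":0,"z":0,"ax":0,"ay":0,"az":0}]'

```text
clock: 8.82
position: [613.4, 270.7, 82.1]
ee_rot: [-0.063, 0.998, -0.001, 0.002]
contact_force: [-0.4, -0.4, -0.4]
gripper_width: 59.3
grasp_force: 65.0
```

>>> send_rows --targets '[{"gripper":1,"x":0,"y":0,"z":0.1,"ax":0,"ay":0,"az":0},{"gripper":1,"x":0,"y":0,"z":0.1,"ax":0,"ay":0,"az":0},{"gripper":1,"x":0,"y":0,"z":0,"ax":0,"ay":0,"az":0}]'

```text
clock: 9.07
position: [612.9, 270.5, 79.2]
ee_rot: [-0.063, 0.998, -0.001, 0.001]
contact_force: [0.1, 0.2, -1.0]
gripper_width: 59.2
grasp_force: 65.0
```

>>> send_rows --targets '[{"gripper":1,"x":0,"y":0,"z":0.1,"ax":0,"ay":0,"az":0},{"gripper":1,"x":0,"y":0,"z":0.1,"ax":0,"ay":0,"az":0},{"gripper":1,"x":0,"y":0,"z":0,"ax":0,"ay":0,"az":0}]'

```text
clock: 9.32
position: [612.9, 270.4, 76.9]
ee_rot: [-0.063, 0.998, -0.001, 0.001]
contact_force: [0.1, 0.4, -1.7]
gripper_width: 59.4
grasp_force: 65.0
```

>>> send_rows --targets '[{"gripper":1,"x":0,"y":0,"z":0.1,"ax":0,"ay":0,"az":0},{"gripper":1,"x":0,"y":0,"z":0,"ax":0,"ay":0,"az":0},{"gripper":1,"x":0,"y":0,"z":0,"ax":0,"ay":0,"az":0}]'

```text
clock: 9.57
position: [613.0, 270.4, 76.1]
ee_rot: [-0.063, 0.998, -0.001, 0.001]
contact_force: [0.4, -0.1, -0.9]
gripper_width: 58.9
grasp_force: 65.0
```

```bash
python3 m.py s5.png; python3 -c "
from h import *
print(arm.read_state()['contact_force'])"
```

```text
tcp [612.996 270.431  76.125] z [ 0.003 -0.003 -1.   ] y [-0.127  0.992 -0.003]
[ 178  222   39   71 1892]
n 1892 z range [  8.889 119.496]
tool-frame pct [[ -9.491 -28.453 -43.372]
 [  7.501 -12.051 -25.554]
 [  8.418   4.229   6.415]
 [  9.04   19.449  36.202]
 [ 10.499  30.194  67.219]]
axis 0 side 1 1569 slope deg -0.20327301822396576
axis 1 side -1 165 slope deg 0.6626946554165557
axis 0 side -1 120 slope deg -0.4202233202547509
axis 1 side 1 284 slope deg 0.674339516413367
board ((612.37255859375, 270.7136535644531), (130.2064971923828, 129.99371337890625), 6.462814807891846) 7.630136470433435
[ 0.98313311 -0.07023862 -1.05352129]
```

>>> send_rows --targets '[{"gripper":1,"x":0,"y":0,"z":0.1,"ax":0,"ay":0,"az":0},{"gripper":1,"x":0,"y":0,"z":0,"ax":0,"ay":0,"az":0},{"gripper":1,"x":0,"y":0,"z":0,"ax":0,"ay":0,"az":0}]'

```text
clock: 9.87
position: [613.2, 270.5, 75.4]
ee_rot: [-0.064, 0.998, -0.001, 0.002]
contact_force: [0.5, -0.2, -1.2]
gripper_width: 59.2
grasp_force: 65.1
```

>>> send_rows --targets '[{"gripper":1,"x":0,"y":0,"z":0.1,"ax":0,"ay":0,"az":0},{"gripper":1,"x":0,"y":0,"z":0,"ax":0,"ay":0,"az":0},{"gripper":1,"x":0,"y":0,"z":0,"ax":0,"ay":0,"az":0}]'

```text
clock: 10.12
position: [613.3, 270.6, 75.3]
ee_rot: [-0.064, 0.998, -0.001, 0.002]
contact_force: [-0.1, -0.9, 5.4]
gripper_width: 59.2
grasp_force: 65.5
```

Contact: +6 N. Releasing gently.

>>> send_rows --targets '[{"gripper":-0.45,"x":0,"y":0,"z":0,"ax":0,"ay":0,"az":0},{"gripper":-0.5,"x":0,"y":0,"z":0,"ax":0,"ay":0,"az":0},{"gripper":-0.6,"x":0,"y":0,"z":0,"ax":0,"ay":0,"az":0},{"gripper":-0.8,"x":0,"y":0,"z":0,"ax":0,"ay":0,"az":0},{"gripper":-1,"x":0,"y":0,"z":0,"ax":0,"ay":0,"az":0}]'

```text
clock: 10.53
position: [612.9, 270.4, 73.8]
ee_rot: [-0.063, 0.998, -0.001, 0.001]
contact_force: [0.2, -0.2, 0.2]
gripper_width: 85.1
grasp_force: 0.0
```

>>> send_rows --targets '[{"gripper":-1,"x":0,"y":0,"z":0,"ax":0,"ay":0,"az":0},{"gripper":-1,"x":0,"y":0,"z":0,"ax":0,"ay":0,"az":0},{"gripper":-1,"x":0,"y":0,"z":0,"ax":0,"ay":0,"az":0}]'

```text
clock: 10.78
position: [613.0, 270.4, 74.1]
ee_rot: [-0.063, 0.998, -0.001, 0.001]
contact_force: [0.6, 0.1, 0.3]
gripper_width: 85.7
grasp_force: 0.0
```

```bash
python3 m.py s6.png
```

```text
tcp [613.011 270.432  74.146] z [ 0.003 -0.002 -1.   ] y [-0.127  0.992 -0.003]
[ 172  222   45   71 2060]
n 2060 z range [  8.741 118.765]
tool-frame pct [[-10.714 -27.786 -44.621]
 [  5.801 -10.013 -29.195]
 [  7.399   7.206   0.297]
 [  8.08   23.646  32.067]
 [  9.622  30.298  65.438]]
axis 0 side 1 1574 slope deg 0.2633757853055999
axis 1 side -1 175 slope deg -0.083810732729583
axis 0 side -1 163 slope deg -0.06463803269490062
axis 1 side 1 429 slope deg 0.20058452987333195
board ((612.2094116210938, 271.13690185546875), (130.1522674560547, 130.45750427246094), 7.053299427032471) 7.595293192487131
```

It stands upright and the fingers are clear. Withdrawing straight up.

>>> send_rows --targets '[{"gripper":-1,"x":0,"y":0,"z":-0.5,"ax":0,"ay":0,"az":0},{"gripper":-1,"x":0,"y":0,"z":-1,"ax":0,"ay":0,"az":0},{"gripper":-1,"x":0,"y":0,"z":-1.5,"ax":0,"ay":0,"az":0},{"gripper":-1,"x":0,"y":0,"z":-2,"ax":0,"ay":0,"az":0},{"gripper":-1,"x":0,"y":0,"z":-2,"ax":0,"ay":0,"az":0}]'

```text
clock: 11.25
position: [612.8, 270.6, 145.8]
ee_rot: [-0.064, 0.998, -0.001, 0.002]
contact_force: [0.8, -0.8, -0.1]
gripper_width: 85.7
grasp_force: 0.0
```

>>> send_rows --targets '[{"gripper":-1,"x":0,"y":0,"z":-2,"ax":0,"ay":0,"az":0},{"gripper":-1,"x":0,"y":0,"z":-2,"ax":0,"ay":0,"az":0},{"gripper":-1,"x":0,"y":0,"z":-1,"ax":0,"ay":0,"az":0},{"gripper":-1,"x":0,"y":0,"z":0,"ax":0,"ay":0,"az":0},{"gripper":-1,"x":0,"y":0,"z":0,"ax":0,"ay":0,"az":0}]'

```text
clock: 11.67
position: [612.5, 270.8, 194.7]
ee_rot: [-0.063, 0.998, -0.001, 0.002]
contact_force: [0.1, 0.2, -1.2]
gripper_width: 85.8
grasp_force: 0.0
```

```bash
python3 m.py s7.png
```

```text
tcp [612.509 270.84  194.67 ] z [ 0.004 -0.001 -1.   ] y [-0.126  0.992 -0.002]
[ 172  222   45   71 2039]
n 2039 z range [  8.776 118.578]
tool-frame pct [[-10.49  -27.789  76.123]
 [  6.008 -10.141  91.665]
 [  7.508   7.027 121.363]
 [  8.214  23.148 152.92 ]
 [  9.673  29.977 185.881]]
axis 0 side 1 1554 slope deg 0.18065012759733068
axis 1 side -1 171 slope deg -0.28244009900476413
axis 0 side -1 173 slope deg 0.07394639016164051
axis 1 side 1 423 slope deg 0.12536738807292797
board ((612.7789916992188, 271.2779541015625), (131.4334259033203, 129.25936889648438), 6.386279106140137) 7.64690597387053
```

View pics/s7.png

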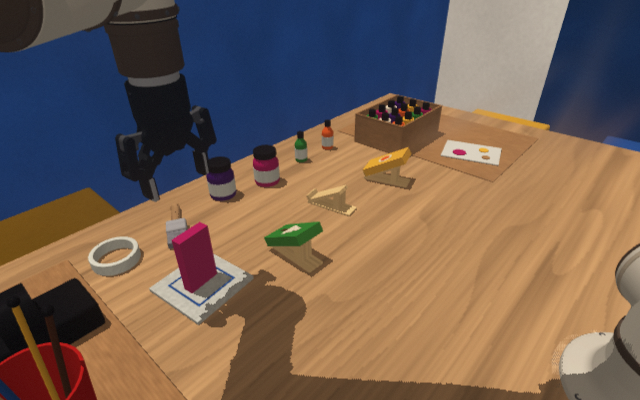

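The plaque stands inside the blue square at (196,258). Green and yellow are where they were, and the gripper is clear.

```bash
python3 -c "
from bench import arm
print(arm.job_done())"
```

```text
the job is handed in; nothing more can be done
None
```

I stood the magenta plaque upright on its short end in the middle of the drying board, let go and handed the job in: it stood by itself about vertical and centred, and green and yellow were not moved; no verdict came back.

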